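# Open the combination padlock on the parts chest and hold it up

### The arm

A 7-joint arm with a two-finger parallel gripper is mounted at the origin on the work surface. World frame = base frame: x ahead of the robot, y to its left, z up, the work surface at z = 0. Lengths are in m, angles in rad, forces in N, time in s.
With the tool pointing down it reaches from about 0.4 to 0.875 m from the base axis. Payload 19.3 kg.
Tool frame: the origin (TCP) lies at the very end of the fingers, on their centre line; the grasp point (between the pads) lies 19 mm behind it; z points along the fingers, y is the direction in which the jaws open and shut (so a half turn about z gives the same grasp; the last joint's range is limited). The gripper opens to 85 mm and grips with 20 to 120 N. Pads are 22 mm wide; open, the fingers measure 114 mm over their backs; the gripper's body (76 mm by 85 mm) begins 54 mm behind the grasp point. The pads swing forward as they close: fully open they stand 13 mm farther back than shut.
Start: joints at [-1.367, 0.521, -0.036, 1.599, 0.021, 1.021, -0.113], TCP at [0.169, 0.602, 0.231] pointing down, gripper open.
Joint ranges: [-2.91, 2.91], [-0.3, 2.13], [-1.5, 1.42], [0.17, 2.43], [-1.26, 4.41], [0.16, 1.93], [-2.52, 2.52]. Speed limits (rad/s): [1.89, 1.89, 2.39, 2.39, 3.01, 3.01, 3.01].

### API

Orientations are given as a unit quaternion [x, y, z, w].
In Python, from bench import manip, snapshot, camera_model, recognise, pinpoint gives the robot as it stands.
- The arm moves only by the shell command python3 -m inch 'ROWS' [OPENING] [FORCE]. ROWS is JSON, one flat list of numbers, 4 for each row, row after row: the shift along the tool's x, y, z in m, then the turn about the tool's z in degrees. A call has 1 to 5 rows; each row shifts and turns the commanded pose from where the row before left it, along the tool's axes as they then stand; what a row does not reach is not made up. A row lasts 1/8 s, in which the tool goes at most 62.5 mm and 10.7 degrees, less where a joint would pass 70% of its speed; a pose out of reach is approached as far as the arm can. A call is refused whole if a number of a shift passes 0.0625 or a number of a turn 10.7, either way. A call with a gripper value outside its range is refused whole. OPENING is the opening, from 0 (shut) to 1 (fully open), set as the call begins (- or left out, the last holds). The fingers move at their own pace and stop on an object; FORCE is the grip in N (left out, the last holds). Time passes only in rows, so rows that do not move let the fingers close. It gives the time, the measured TCP pose, the force and the opening at its end, in the units of the state.
- manip.get_obs(): the state, without advancing time (a new reading comes with each control period).
- snapshot(name): name is "scene" or "side" or "wrist"; returns the picture (384x512x3 uint8, blue, green, red); there is no depth.
- camera_model(name): a dict with "mtx" (3x3 intrinsics, pixels), "distortion" ([k1, k2, p1, p2, k3] as OpenCV has them; the pictures are not rectified), "origin" and "attitude" of the camera in the world; the wrist camera has in their place "mount" (4x4, takes a point from camera to tool coordinates, whose origin is the TCP and whose axes are the flange's). Camera axes: x right, y down, z forward; pixel columns grow to the right and rows downward; lengths in m; the calibration is good to about 2 mm. A picture is of the moment at which its call begins: read the wrist's pose just before it. camera_model takes no time and is no camera call.
- manip.job_done(): hands the job in, once; it reports no verdict.
Trained networks look in the newest picture that a camera, given by its name, has taken for a name from the list of things; names that differ only in an ending like _2 or _b are one class to them, and where a whole thing is asked for, a point or a joint stands for the part that bears it (a point fixed in the world has none). Each returns a list of dicts, best first, with "confidence" (0 to 1); they miss things now and then, are a little off and sometimes report something else, mostly with a low value. They report only what shows in the picture. A call takes as long as a camera call.
- recognise(target, camera): "location" ([x, y, z] in m, in world coordinates, good to about 4 mm: the middle of the surface that is visible of it).
- pinpoint(target, camera): "location" ([x, y, z] in m, in world coordinates, good to about 4 mm: a listed point, or the origin of a listed thing).
The state is a dict: "clock": time; "joints": joint angles; "joint_vel": joint speeds; "joint_torque": joint torques, N m; "eef_pos": TCP position; "tcp_rot": TCP orientation; "contact_force": force on the tool from outside, world axes, zero at the start; "moment": the same for the moment, N m; "width": finger opening in m.
Only numpy, scipy, OpenCV 4.12 (cv2) and the standard library are available. Lean on these libraries where they do the work, as an engineer would, in place of code of your own. Each camera call takes 0.05 s, during which the arm holds its last target. There are 200 camera calls.

### The job

Unlock the padlock on the blue parts chest: from where it stands turn its dial clockwise until the red mark clicks in at the white pointer, then anticlockwise until the yellow mark clicks in there. Take hold of the lock's body and pull it away from the hasp so that the shackle slides out, slip the open shackle off the staple, and finish while holding the open lock up, dial uppermost and level, about a hand's width or more clear above the chest. Leave all the other things on the chest and the bench where they are.

Things in the scene. Friction and masses are not known exactly. Their poses are not given: they have to be found in the camera images.
- chest: Blue steel parts chest, 300 x 340 x 85 mm, fixed to the bench; origin under its centre, flat top 85 mm above the origin. Its x axis points away from the robot at yaw 0. A padlock lies flat on its back on the top, held by the hasp's staple.
- staple (a point): Middle of the crossbar of the steel staple fixed on the chest: an arch of 5 mm round bar standing across the chest's x axis; two posts 22 mm apart along the chest's y, joined by the crossbar, centre line 24 mm above the chest's top. The hasp's leaf round its foot is flush. The shackle's toe leg passes through the arch (about 5 mm play either side), one post inside the U, one outside.
- lock: Brass combination padlock, loose, dial up, 0.35 to 0.6 kg in all. Body 62 mm (own x, -32 to +30 mm) x 56 mm (own y) x 26 mm thick, vertical sides; origin on its underside, x axis towards the shackle, z up along the dial's axis. It can slide and turn on the chest as far as the staple lets it; its friction on the chest (over 0.03 N m) outdoes the dial's.
- lock_face (a point): Centre of the body's face from which the shackle comes out: lock x = +30 mm, y = 0, 13 mm above the underside.
- toe_tip (a point): Tip of the shackle's toe, the leg at lock y = +19 mm. The shackle is a U of 7 mm round steel, centre line 13 mm above the lock's underside. Shut, the tip is sunk 5 mm in the body (lock x = +25 mm); fully out it stands 13 mm in front of the face. The lock lifts straight up off the staple when the staple's bar lies between face and tip (lock x about +36.5 mm, within 3 mm).
- bow (a point): Middle of the shackle's bow (centre line), lock x = +69 mm when shut; nothing stands in front of it at its height. The other leg, the heel at lock y = -19 mm, always stays in the body.
- shackle (a joint): How far the shackle is slid out along lock +x, m: 0 shut, 0.018 fully out (a stop). Locked, it gives 1 mm (3 mm at 25 N). Unlocked, about 2.5 N of friction holds it where it stands. To open, move the body along lock -x: after 8 to 16 mm of play the bow catches on the staple's inner post, then the body draws off the shackle. Then push the body forward about 42 mm to bring the staple into the gap.
- dial_top (a point): Centre of the top of the dial's black ribbed knob, 46 mm above the lock's underside, on the dial's axis (lock x = -3 mm, y = 0). Knob 27 mm across and 15.5 mm tall, on a black skirt 43 mm across whose top is 30.5 mm above the underside. 12 marks, 12 click notches 30 degrees apart (about 0.01 N m, each centred with a mark at the pointer); friction about 0.01 N m; turns endlessly both ways.
- red_mark (a point): Red line on the dial's skirt, 19.5 mm from its axis; the red line on the knob points to it. It starts 0.8 to 1.8 rad anticlockwise of the pointer seen from above. Coming to the pointer clockwise (within 0.2 rad) sets a hidden second wheel, which the dial drives only after 2.8 rad of play on reversing; at the start that play is under 0.4 rad. If overshot, turn on clockwise one full turn to red.
- yellow_mark (a point): Yellow line on the dial's skirt, 19.5 mm from the axis, 2.09 rad (four notches) clockwise of the red line seen from above. Turned anticlockwise to the pointer (within 0.2 rad) after red, it frees the shackle.
- pointer (a point): Tip of the white pointer on the lock's body, 23.5 mm from the dial's axis on the side away from the shackle (lock -x). A mark at the pointer is 4 mm from this point.
- flux_tin: Amber round tin, 65 mm across, 22 mm high, on the chest's lid; leave alone. Origin under its centre.
- cutters: Side cutters with blue handles, 130 mm long, on the chest's lid; leave alone. Origin at the pivot.
- screwdriver: Yellow-handled screwdriver, 200 mm long, on the bench; leave alone.
- spool: Spool of solder, 58 mm across, 36 mm high, on the bench; leave alone.
- pump: Desoldering pump, about 200 mm long, 22 mm thick, on the bench; leave alone.
- board: Small green circuit board, 110 x 75 mm, on the bench; leave alone.
- screw_tray: Grey tray of screws, 100 x 70 x 22 mm, on the bench; leave alone.
- swab_jar: Clear jar with white cap, 54 mm across, 70 mm high, on the bench; leave alone.

How it is judged:
By the outcome, as a careful person would: the job done as asked, in the order asked, and still so for the second after the job is handed in, while the arm keeps its last pose, push and grip.
It also fails if it takes over 61 s, if anything falls off the work surface, if the arm or the gripper's body presses on something with over 40 N, if the wrist force passes 120 N, or if a joint passes its speed limit or range.

## Working session

There is one attempt and no reset: what is moved stays moved. The work goes in short steps, Python scripts to look and compute and a shell command to move; the robot and the scene stay as the last step left them, time stands still between calls to the robot, and variables do not carry over. Pictures are saved under pics/ and viewed, about 8 in all and at most 12, crops included, and the job is handed in when it is done.

```bash
ls; mkdir -p pics
cat > h.py <<'E'
from bench import manip, snapshot, camera_model, recognise, pinpoint
import numpy as np, cv2
from scipy.spatial.transform import Rotation as R
np.set_printoptions(precision=4,suppress=True)
def st():
    o=manip.get_obs(); r=R.from_quat(o["tcp_rot"]).as_matrix()
    print("t",o["clock"],"p",np.array(o["eef_pos"]),"x",r[:,0],"y",r[:,1],"F",np.array(o["contact_force"]),"M",np.array(o["moment"]),"w",o["width"],"q",np.array(o["joints"]))
    return o,r
E
python3 - <<'E'
from h import *
o,r=st(); print(r)
for c in ("scene",):
    im=snapshot(c); cv2.imwrite(f"pics/{c}1.png",im)
    for n in ("lock_face","staple","dial_top","bow","pointer","red_mark","yellow_mark","chest","flux_tin","cutters"):
        print(c,n,[(np.array(d["location"]),round(d["confidence"],2)) for d in pinpoint(n,c)[:2]])
print(camera_model("wrist")); print(camera_model("scene"))
E
```

```text
pics
t 0.0 p [0.1689 0.6014 0.2307] x [-0.9627  0.2704 -0.0001] y [ 0.2704  0.9627 -0.0012] F [ 0.8375 -0.6152  0.3519] M [-0.0173  0.0039 -0.0096] w 0.08550375529243542 q [-1.3672  0.522  -0.0363  1.6     0.0212  1.0211 -0.1128]
[[-0.9627  0.2704 -0.0002]
 [ 0.2704  0.9627 -0.0011]
 [-0.0001 -0.0012 -1.    ]]
scene lock_face [(array([0.591 , 0.0825, 0.0992]), 0.73), (array([0.6982, 0.2058, 0.083 ]), 0.39)]
scene staple [(array([0.6092, 0.102 , 0.1094]), 0.68), (array([0.6987, 0.2106, 0.0823]), 0.25)]
scene dial_top [(array([0.5631, 0.0834, 0.1332]), 0.56), (array([0.5498, 0.0962, 0.1149]), 0.33)]
scene bow [(array([0.6359, 0.0861, 0.0985]), 0.49)]
scene pointer [(array([0.5389, 0.0792, 0.1082]), 0.69), (array([0.5615, 0.0805, 0.1348]), 0.28)]
scene red_mark [(array([0.551 , 0.064 , 0.1172]), 0.58), (array([0.548 , 0.0949, 0.1145]), 0.51)]
scene yellow_mark [(array([0.5513, 0.0967, 0.1139]), 0.63)]
scene chest [(array([ 0.6065,  0.0884, -0.0013]), 0.69)]
scene flux_tin [(array([ 0.7204, -0.0196,  0.0845]), 0.92)]
scene cutters [(array([0.7007, 0.2069, 0.0846]), 0.65)]
{'mtx': array([[274.2875,   0.    , 259.5069],
       [  0.    , 274.2875, 192.0343],
       [  0.    ,   0.    ,   1.    ]]), 'distortion': array([0.0194, 0.    , 0.    , 0.    , 0.    ]), 'mount': array([[-0.0012, -0.9458, -0.3249,  0.0837],
       [ 1.    , -0.0007, -0.0017,  0.0005],
       [ 0.0014, -0.3249,  0.9458, -0.1433],
       [ 0.    ,  0.    ,  0.    ,  1.    ]])}
{'mtx': array([[482.1886,   0.    , 255.6276],
       [  0.    , 482.1886, 192.9205],
       [  0.    ,   0.    ,   1.    ]]), 'distortion': array([0.0502, 0.    , 0.    , 0.    , 0.    ]), 'origin': array([ 1.2912, -0.5255,  1.236 ]), 'attitude': array([ 0.8385,  0.4341, -0.1565, -0.2897])}
```

```bash
python3 -m inch '[-0.047,-0.0356,-0.002,0,-0.047,-0.0356,-0.002,0,-0.047,-0.0356,-0.002,0,-0.047,-0.0356,-0.002,0,-0.047,-0.0356,-0.002,0]' 1 40; python3 -m inch '[-0.047,-0.0356,-0.002,0,-0.047,-0.0356,-0.002,0,-0.047,-0.0356,-0.002,0,-0.047,-0.0356,-0.002,0,-0.047,-0.0356,-0.002,0]'; python3 -m inch '[-0.047,-0.0356,-0.002,0,0,0,0,0]'
python3 - <<'E'
from h import *
o,r=st()
im=snapshot("wrist"); cv2.imwrite("pics/w1.png",im[60:330,110:420].repeat(2,0).repeat(2,1))
for n in ("lock_face","staple","toe_tip","dial_top","bow","pointer","red_mark","yellow_mark"):
    print(n,[(np.array(d["location"]),round(d["confidence"],2)) for d in pinpoint(n,"wrist")[:2]])
E
```

```text
clock: 1.18
eef_pos: [0.3481, 0.3652, 0.2416]
tcp_rot: [0.136, 0.991, 0.0, 0.0]
contact_force: [1.0, 0.0, 0.3]
width: 0.0853
clock: 1.8
eef_pos: [0.5262, 0.1303, 0.2516]
tcp_rot: [0.136, 0.991, 0.0, 0.0]
contact_force: [-0.1, 0.6, 0.3]
width: 0.0855
clock: 2.05
eef_pos: [0.5627, 0.0805, 0.2533]
tcp_rot: [0.139, 0.99, -0.001, 0.001]
contact_force: [-0.4, -0.1, -0.3]
width: 0.0853
t 2.05 p [0.5627 0.0805 0.2533] x [-0.9611  0.2762 -0.0013] y [ 0.2762  0.9611 -0.0013] F [-0.4019 -0.0774 -0.3362] M [0.0061 0.0061 0.0465] w 0.08532334337993604 q [-0.3661  0.4117  0.1622  1.7354 -0.0748  1.0002  1.1142]
lock_face [(array([0.5927, 0.0805, 0.0958]), 0.88)]
staple [(array([0.5387, 0.0819, 0.1098]), 0.27)]
toe_tip [(array([0.5867, 0.1055, 0.0959]), 0.9)]
dial_top [(array([0.5616, 0.0816, 0.1297]), 0.61)]
bow [(array([0.5518, 0.0655, 0.1143]), 0.65)]
pointer [(array([0.5369, 0.0838, 0.1112]), 0.85)]
red_mark [(array([0.552 , 0.0639, 0.1119]), 0.95), (array([0.5376, 0.0838, 0.1103]), 0.23)]
yellow_mark [(array([0.5481, 0.0971, 0.1118]), 0.75)]
```

View pics/w1.png

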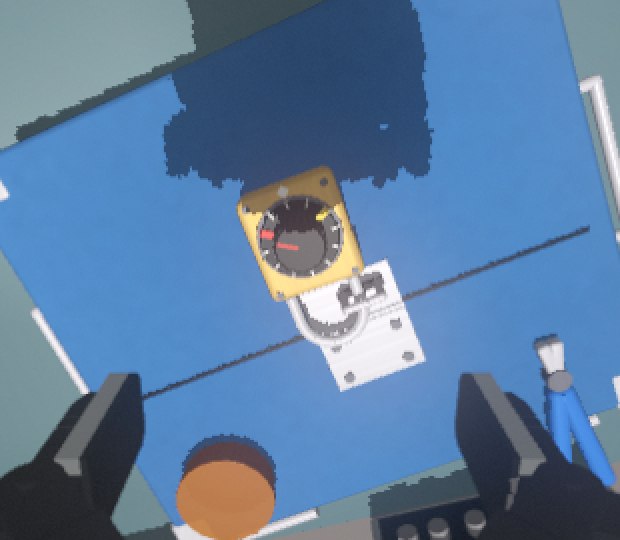

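The wrist view (2x crop) shows the dial centred at about (301,236), the pointer at (282,190), red at (267,235) and yellow at (323,215). Red is about 60° anticlockwise of the pointer (two notches). I'll go down to the knob.

```bash
python3 -m inch '[0.001,0.001,0.045,0,0,0,0.045,0,0,0,0.045,0,0,0,0,0]' 0.55 30; python3 -m inch '[0,0,0,0,0,0,0,0,0,0,0,0,0,0,0,0]' 0.2; python3 -m inch '[0,0,0,0]'
python3 - <<'E'
from h import *
o,r=st()
im=snapshot("wrist"); cv2.imwrite("pics/w2.png",cv2.resize(im[150:384,110:410],None,fx=2.5,fy=2.5))
E
```

```text
clock: 3.0
eef_pos: [0.5588, 0.0861, 0.1165]
tcp_rot: [0.136, 0.991, -0.001, -0.002]
contact_force: [0.6, 0.4, 0.3]
width: 0.0471
clock: 3.5
eef_pos: [0.5609, 0.0862, 0.12]
tcp_rot: [0.137, 0.991, 0.0, 0.001]
contact_force: [-2.6, -1.2, 10.6]
width: 0.025
clock: 3.62
eef_pos: [0.5609, 0.0862, 0.12]
tcp_rot: [0.137, 0.991, 0.0, 0.001]
contact_force: [-2.5, -2.1, 10.1]
width: 0.0258
t 3.625 p [0.5609 0.0862 0.12  ] x [-0.9627  0.2706 -0.0021] y [0.2706 0.9627 0.0012] F [-2.5209 -2.1202 10.0861] M [-0.3387  0.4801 -0.0747] w 0.025826425371845638 q [-0.3477  0.5789  0.1271  1.8569 -0.1066  0.7099  1.1365]
```

View pics/w2.png

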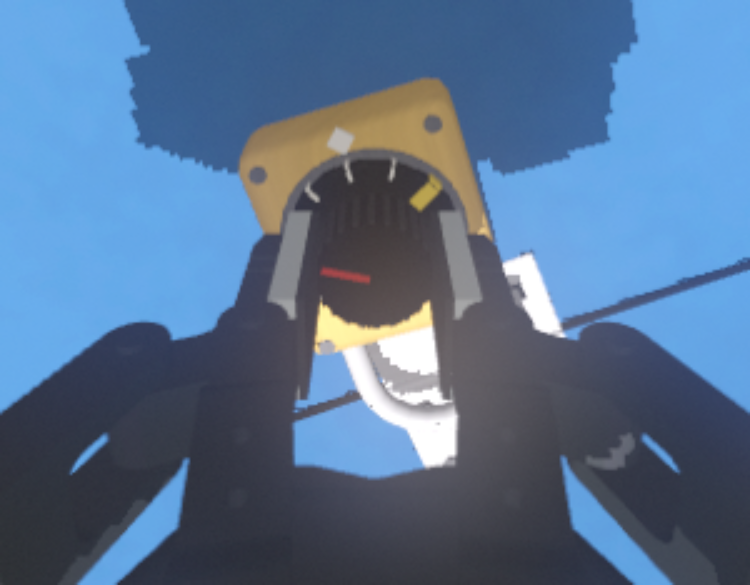

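The pads straddle the knob, which sits at about (375,260). Its red line is at (345,275), and the tips press lightly on the skirt. I'll ease up 2 mm and turn 60° clockwise.

```bash
python3 -m inch '[0,0,-0.0025,0,0,0,0,10,0,0,0,10,0,0,0,10,0,0,0,10]'; python3 -m inch '[0,0,0,10,0,0,0,9,0,0,0,0,0,0,0,0]'
python3 - <<'E'
from h import *
o,r=st()
im=snapshot("wrist"); cv2.imwrite("pics/w3.png",cv2.resize(im[150:384,110:410],None,fx=2.5,fy=2.5))
for n in ("dial_top","pointer","red_mark","yellow_mark"):
    print(n,[(np.array(d["location"]),round(d["confidence"],2)) for d in pinpoint(n,"wrist")[:2]])
E
```

```text
clock: 4.3
eef_pos: [0.5603, 0.0865, 0.1213]
tcp_rot: [0.469, 0.883, 0.0, 0.0]
contact_force: [-0.0, 1.1, -4.2]
width: 0.0251
clock: 4.8
eef_pos: [0.5602, 0.0863, 0.121]
tcp_rot: [0.605, 0.796, 0.0, -0.0]
contact_force: [1.0, 0.8, -3.4]
width: 0.0254
t 4.8 p [0.5602 0.0863 0.121 ] x [-0.2679  0.9634  0.0002] y [0.9634 0.2679 0.0002] F [ 1.0176  0.7704 -3.4055] M [ 0.0345  0.0879 -0.0031] w 0.02540004025465891 q [-0.5433  0.6138  0.4081  1.8667 -0.3495  0.7315  0.3325]
dial_top [(array([0.5586, 0.0843, 0.1288]), 0.84)]
pointer [(array([0.5375, 0.086 , 0.1101]), 0.96)]
red_mark [(array([0.5373, 0.0822, 0.112 ]), 0.58)]
yellow_mark [(array([0.5705, 0.1007, 0.1148]), 0.88)]
```

View pics/w3.png

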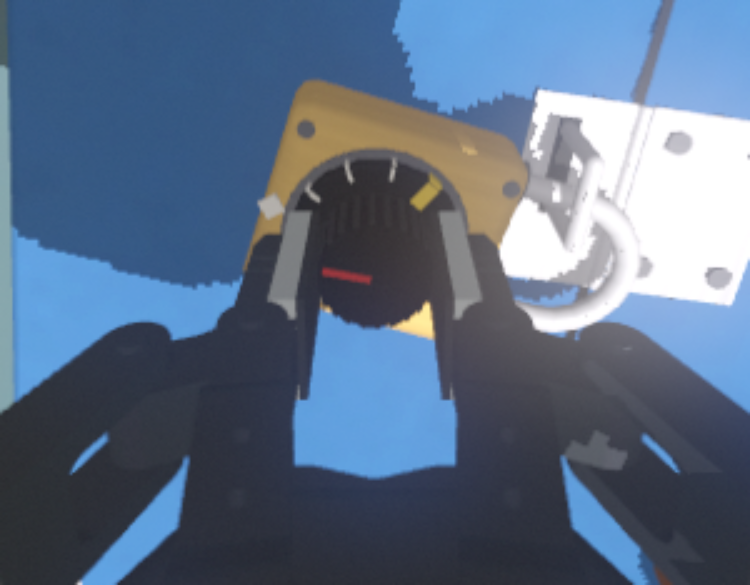

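```bash
cat >> h.py <<'E'
def tow(px,z,o,r,crop=(110,150,2.5)):
    m=camera_model("wrist"); M=np.array(m["mount"])
    u=np.array(px,float)/crop[2]+np.array(crop[:2])
    n=cv2.undistortPoints(u.reshape(-1,1,2),m["mtx"],m["distortion"]).reshape(-1,2)
    d=(r@M[:3,:3]@np.c_[n,np.ones(len(n))].T).T
    c=np.array(o["eef_pos"])+r@M[:3,3]
    return c+d*((z-c[2])/d[:,2])[:,None]
ang=lambda v:np.degrees(np.arctan2(v[1],v[0]))%360
E
python3 - <<'E'
from h import *
o,r=st()
s=tow([(306,129),(511,188),(270,207)],.111,o,r); print("screws",s,"lockx",ang(s[1]-s[0]))
k=tow([(371,281),(322,272)],.131,o,r); print("red",k,ang(k[1]-k[0]))
y=tow([(426,193)],.1155,o,r)[0]; print("yellow",y)
# lock frame from screws: they're at lock y=+; axis from pointer
a=np.radians(ang(s[1]-s[0])); ax=s[2][:2]+.0235*np.array([np.cos(a),np.sin(a)]); print("axis",ax,"yel ang",ang(y[:2]-ax), ang(y[:2]-o["eef_pos"][:2]))
E
```

```text
t 5.05 p [0.5602 0.086  0.1209] x [-0.2648  0.9643  0.0001] y [0.9643 0.2648 0.0001] F [ 0.5193  0.373  -3.9786] M [-0.0086  0.112   0.0177] w 0.025056277874667222 q [-0.5432  0.6141  0.4088  1.8667 -0.3502  0.7315  0.3305]
screws [[0.538  0.106  0.111 ]
 [0.5903 0.1042 0.111 ]
 [0.5342 0.0835 0.111 ]] lockx 358.00894177630397
red [[0.5606 0.0822 0.131 ]
 [0.5494 0.0816 0.131 ]] 183.2535228602744
yellow [0.5696 0.0994 0.1155]
axis [0.5577 0.0827] yel ang 54.65219688001816 55.18331069255938
```

The network's red mark at (0.537,0.082) sits at the pointer. My two angle estimates (+5° and −3°) bracket it. I'll release briefly so the notch can centre, then check.

```bash
python3 -m inch '[0,0,0,0,0,0,0,0,0,0,0,0]' 0.6
python3 - <<'E'
from h import *
o,r=st()
im=snapshot("wrist"); cv2.imwrite("pics/w4.png",cv2.resize(im[170:320,160:370],None,fx=3.5,fy=3.5,interpolation=cv2.INTER_CUBIC))
for n in ("dial_top","pointer","red_mark","yellow_mark"):
    print(n,[(np.array(d["location"]),round(d["confidence"],2)) for d in pinpoint(n,"wrist")[:2]])
E
```

```text
clock: 5.42
eef_pos: [0.5603, 0.0861, 0.1209]
tcp_rot: [0.607, 0.795, 0.0, 0.0]
contact_force: [-0.2, 0.4, 0.2]
width: 0.0509
t 5.425 p [0.5603 0.0861 0.1209] x [-0.2641  0.9645 -0.    ] y [0.9645 0.2641 0.0003] F [-0.1859  0.386   0.1798] M [0.0142 0.0643 0.0129] w 0.050933785674537005 q [-0.5437  0.6142  0.4093  1.8666 -0.3505  0.7315  0.3297]
dial_top [(array([0.5581, 0.082 , 0.1291]), 0.6)]
pointer [(array([0.536 , 0.088 , 0.1123]), 0.81)]
red_mark [(array([0.5383, 0.084 , 0.1121]), 0.75), (array([0.5591, 0.0825, 0.1308]), 0.42)]
yellow_mark [(array([0.5679, 0.0988, 0.1137]), 0.56)]
```

View pics/w4.png

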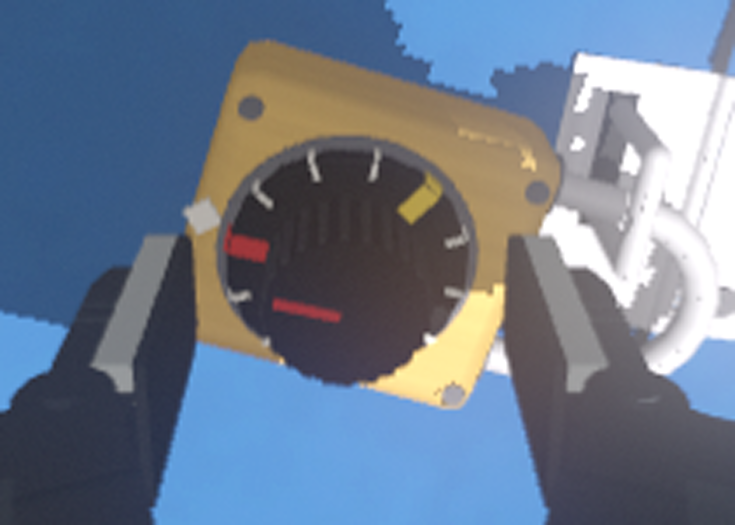

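Run:
```python
from h import *
o,r=st(); C=(160,170,3.5)
s=tow([(251,107),(538,192),(452,394),(208,219),(202,216)],.111,o,r,C)[:,:2]
print(s,"lockx",ang(s[1]-s[0]),"locky",ang(s[1]-s[2]))
d=tow([(217,250),(477,260),(340,137),(247,246),(418,199),(262,194),(314,165),(375,165),(457,238),(453,294),(240,296)],.1155,o,r,C)[:,:2]
# circle fit on ticks at equal radius
t=d[3:]; A=np.c_[2*t,np.ones(len(t))]; c=np.linalg.lstsq(A,(t**2).sum(1),rcond=None)[0]; c,rad=c[:2],np.sqrt(c[2]+c[:2]@c[:2])
print("centre",c,rad,"tick angs",[round(ang(p-c),1) for p in t], "pointer",[round(ang(p-c),1) for p in s[3:]])
k=tow([(340,318),(274,302)],.131,o,r,C); print("knob line",ang(k[1]-k[0]),k)
```

```text
t 5.675 p [0.5602 0.0861 0.1208] x [-0.2641  0.9645 -0.    ] y [0.9645 0.2641 0.    ] F [-1.1643 -0.2132 -0.106 ] M [-0.0001  0.0549 -0.0746] w 0.05133065517636679 q [-0.5438  0.6144  0.4092  1.8668 -0.3504  0.7315  0.3297]
[[0.5374 0.1068]
 [0.5898 0.1045]
 [0.5877 0.0601]
 [0.535  0.0841]
 [0.5338 0.0844]] lockx 357.5084165583241 locky 87.33955080686572
centre [0.5605 0.0841] 0.019362971031435486 tick angs [np.float64(182.9), np.float64(61.8), np.float64(151.7), np.float64(121.4), np.float64(91.3), np.float64(30.9), np.float64(358.2), np.float64(213.3)] pointer [np.float64(180.0), np.float64(179.4)]
knob line 179.5632932207714 [[0.5596 0.0832 0.131 ]
 [0.5487 0.0833 0.131 ]]
```

Red is clicked in, within about 2–4° of the pointer. I'll regrip and turn about 117° anticlockwise.

```bash
python3 -m inch '[-0.002,0,0,0,0,0,0,0,0,0,0,0,0,0,0,0]' 0.2 30;  python3 -m inch '[0,0,0,-10,0,0,0,-10,0,0,0,-10,0,0,0,-10,0,0,0,-10]'; python3 -m inch '[0,0,0,-10,0,0,0,-10,0,0,0,-10,0,0,0,-10,0,0,0,-10]';python3 -m inch '[0,0,0,-10,0,0,0,-8,0,0,0,0,0,0,0,0]'; python3 -m inch '[0,0,0,0,0,0,0,0,0,0,0,0]' 0.6
python3 - <<'E'
from h import *
o,r=st()
im=snapshot("wrist"); cv2.imwrite("pics/w5.png",cv2.resize(im[170:320,160:370],None,fx=3.5,fy=3.5,interpolation=cv2.INTER_CUBIC))
for n in ("dial_top","pointer","red_mark","yellow_mark"):
    print(n,[(np.array(d["location"]),round(d["confidence"],2)) for d in pinpoint(n,"wrist")[:2]])
E
```

```text
clock: 6.18
eef_pos: [0.5606, 0.0839, 0.1209]
tcp_rot: [0.607, 0.795, -0.0, 0.0]
contact_force: [-1.3, -2.5, 6.1]
width: 0.0252
clock: 6.8
eef_pos: [0.5607, 0.084, 0.121]
tcp_rot: [0.211, 0.977, -0.0, 0.0]
contact_force: [-2.3, -1.3, 3.9]
width: 0.0255
clock: 7.42
eef_pos: [0.5607, 0.084, 0.121]
tcp_rot: [-0.222, 0.975, -0.0, -0.0]
contact_force: [-2.7, -0.5, 4.0]
width: 0.0252
clock: 7.92
eef_pos: [0.5606, 0.084, 0.1209]
tcp_rot: [-0.369, 0.929, 0.0, -0.0]
contact_force: [-1.7, -0.3, 5.8]
width: 0.0255
clock: 8.3
eef_pos: [0.5607, 0.0842, 0.1208]
tcp_rot: [-0.369, 0.929, -0.0, -0.0]
contact_force: [0.3, 0.2, -0.1]
width: 0.0512
t 8.3 p [0.5607 0.0842 0.1208] x [-0.7277 -0.6859  0.0001] y [-0.6859  0.7277  0.    ] F [ 0.3454  0.2473 -0.0846] M [-0.0432  0.0089  0.0077] w 0.05120697040403058 q [-0.1436  0.5749 -0.1532  1.8447  0.1246  0.7313  1.9613]
dial_top [(array([0.56  , 0.0859, 0.1314]), 0.94)]
pointer [(array([0.5367, 0.0889, 0.1122]), 0.93)]
red_mark [(array([0.5649, 0.0684, 0.1155]), 0.8), (array([0.5397, 0.0821, 0.113 ]), 0.23)]
yellow_mark [(array([0.5389, 0.0813, 0.1117]), 0.84)]
```

View pics/w5.png

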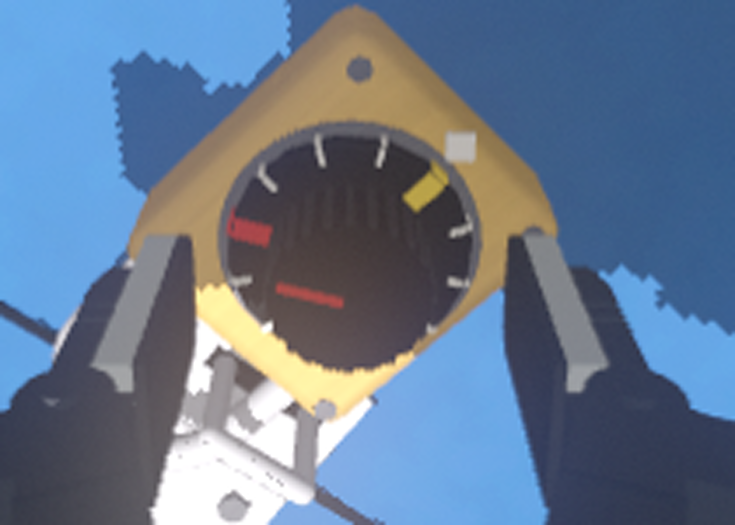

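Yellow has clicked in at the pointer: mark (425,190), pointer (460,147), angle about 179° against 178°. I'll regrip on the body.

```bash
python3 -m inch '[0,0,-0.03,0,0,0,0,10,0,0,0,10,0,0,0,10,0,0,0,10]' 1 60;  python3 -m inch '[0,0,0.03,6,0,0,0.034,0,0,0,0,0,0,0,0,0]'; python3 -m inch '[0,0,0,0,0,0,0,0,0,0,0,0,0,0,0,0]' 0.4
python3 - <<'E'
from h import *
o,r=st(); print(ang(r[:,0]))
im=snapshot("wrist"); cv2.imwrite("pics/w6.png",cv2.resize(im[150:384,110:410],None,fx=2.5,fy=2.5))
snapshot("scene")
for c in ("wrist","scene"):
  for n in ("staple","lock_face","bow","toe_tip","yellow_mark","pointer"):
    print(c,n,[(np.array(d["location"]),round(d["confidence"],2)) for d in pinpoint(n,c)[:2]])
E
```

```text
clock: 9.18
eef_pos: [0.5607, 0.0842, 0.1508]
tcp_rot: [-0.026, 1.0, 0.0, 0.0]
contact_force: [0.4, 0.7, -0.2]
width: 0.0854
clock: 9.68
eef_pos: [0.5612, 0.0842, 0.0878]
tcp_rot: [0.023, 1.0, 0.0, 0.0]
contact_force: [-0.5, -0.2, 0.4]
width: 0.0853
clock: 10.18
eef_pos: [0.5612, 0.0842, 0.088]
tcp_rot: [0.023, 1.0, 0.0, 0.001]
contact_force: [-2.9, -0.8, 12.1]
width: 0.0546
t 10.175 p [0.5612 0.0842 0.088 ] x [-0.9989  0.047  -0.0014] y [0.047  0.9989 0.0004] F [-2.934  -0.84   12.0938] M [-0.0761  0.6232  0.0437] w 0.054584326467816524 q [-0.283   0.624   0.0415  1.8696 -0.0402  0.6474  1.3065]
177.3071990334057
wrist staple [(array([0.6117, 0.1044, 0.1108]), 0.62)]
wrist lock_face [(array([0.5911, 0.0807, 0.0945]), 0.67)]
wrist bow []
wrist toe_tip [(array([0.5648, 0.0854, 0.0861]), 0.66)]
wrist yellow_mark []
wrist pointer [(array([0.5387, 0.0905, 0.1099]), 0.89)]
scene staple [(array([0.6092, 0.1023, 0.1063]), 0.63)]
scene lock_face [(array([0.5912, 0.081 , 0.097 ]), 0.72)]
scene bow [(array([0.4178, 0.4231, 0.0027]), 0.64), (array([0.6359, 0.0817, 0.0989]), 0.61)]
scene toe_tip [(array([ 0.6081,  0.0835, -0.0032]), 0.64), (array([ 0.5303,  0.4554, -0.0012]), 0.59)]
scene yellow_mark [(array([0.538 , 0.0846, 0.1143]), 0.53)]
scene pointer [(array([0.5381, 0.0866, 0.1051]), 0.7)]
```

View pics/w6.png

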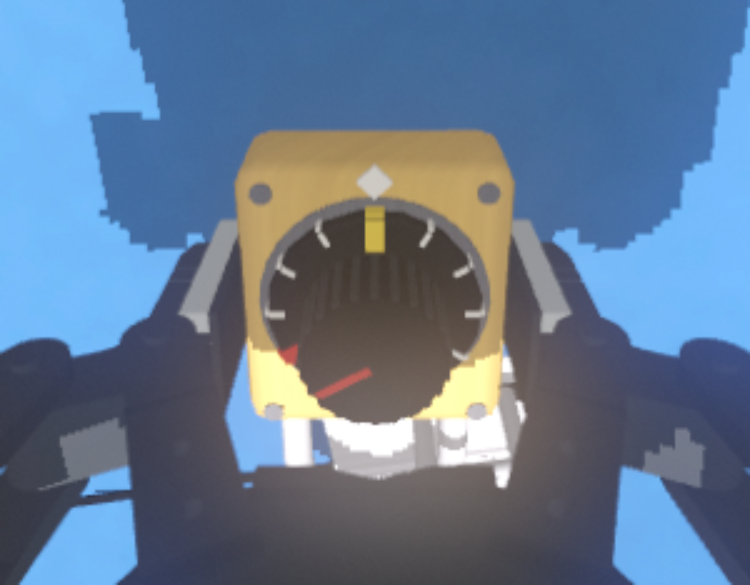

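Yellow is exactly at the pointer (375,230 against 375,182) and the body is gripped. I'll ease the tips off the chest and pull along lock −x.

```bash
python3 -m inch '[0,0,-0.003,0,0.005,0,0,0,0.005,0,0,0,0,0,0,0]' - 80; python3 -m inch '[0.004,0,0,0,0.004,0,0,0,0,0,0,0]';  python3 -m inch '[0.003,0,0,0,0.003,0,0,0,0,0,0,0]';  python3 -m inch '[0.003,0,0,0,0.002,0,0,0,0,0,0,0]'
```

```text
clock: 11.38
eef_pos: [0.5502, 0.0849, 0.0898]
tcp_rot: [0.023, 1.0, 0.0, -0.0]
contact_force: [0.9, 1.3, -3.2]
width: 0.0543
clock: 11.75
eef_pos: [0.5423, 0.0852, 0.0898]
tcp_rot: [0.023, 1.0, 0.0, -0.0]
contact_force: [0.3, 2.8, -3.0]
width: 0.0545
clock: 12.12
eef_pos: [0.5364, 0.0854, 0.0898]
tcp_rot: [0.023, 1.0, -0.0, -0.0]
contact_force: [0.7, 3.3, -4.0]
width: 0.0546
clock: 12.5
eef_pos: [0.5321, 0.086, 0.09]
tcp_rot: [0.023, 1.0, 0.0, 0.001]
contact_force: [4.4, 5.5, -3.0]
width: 0.0544
```

```bash
python3 -m inch '[0.003,0,0,0,0.002,0,0,0,0,0,0,0]';  python3 -m inch '[0.002,0,0,0,0.002,0,0,0,0,0,0,0]'; python3 -m inch '[0.002,0,0,0,0,0,0,0]'
```

```text
clock: 12.88
eef_pos: [0.53, 0.0871, 0.0908]
tcp_rot: [0.023, 1.0, 0.001, 0.004]
contact_force: [19.9, 8.9, -6.9]
width: 0.0541
clock: 13.25
eef_pos: [0.5292, 0.0876, 0.0916]
tcp_rot: [0.023, 1.0, 0.002, 0.007]
contact_force: [37.1, 9.0, -12.5]
width: 0.0543
clock: 13.5
eef_pos: [0.5288, 0.0879, 0.092]
tcp_rot: [0.023, 1.0, 0.002, 0.008]
contact_force: [45.8, 10.0, -16.6]
width: 0.0542
```

```bash
python3 -m inch '[-0.009,0,0,0,0,0,0,0]'
python3 - <<'E'
from h import *
o,r=st(); print(ang(r[:,0]))
a=snapshot("wrist"); b=snapshot("scene");
cv2.imwrite("pics/w7.png",np.hstack([cv2.resize(a[150:384,110:410],(400,312)),cv2.resize(b[150:270,190:344],(400,312))]))
for c in ("wrist","scene"):
  for n in ("staple","lock_face","bow","toe_tip","pointer"):
    print(c,n,[(np.array(d["location"]),round(d["confidence"],2)) for d in pinpoint(n,c)[:2]])
E
```

```text
clock: 13.75
eef_pos: [0.5317, 0.0862, 0.0903]
tcp_rot: [0.023, 1.0, 0.001, 0.002]
contact_force: [11.9, 5.6, -5.8]
width: 0.0542
t 13.75 p [0.5317 0.0862 0.0903] x [-0.9989  0.0467 -0.0037] y [0.0467 0.9989 0.0011] F [11.9443  5.636  -5.778 ] M [ 1.1087 -2.5016  0.2934] w 0.054208109206400505 q [-0.3008  0.5852  0.041   1.9462 -0.0395  0.6072  1.2898]
177.3252898688926
wrist staple []
wrist lock_face []
wrist bow [(array([0.5328, 0.0896, 0.0856]), 0.6)]
wrist toe_tip [(array([0.5789, 0.1055, 0.0985]), 0.96)]
wrist pointer [(array([0.5073, 0.0913, 0.1136]), 0.6)]
scene staple [(array([0.6068, 0.1044, 0.1145]), 0.85)]
scene lock_face [(array([0.5624, 0.0821, 0.101 ]), 0.68)]
scene bow [(array([0.6242, 0.084 , 0.102 ]), 0.57), (array([0.5293, 0.4566, 0.001 ]), 0.31)]
scene toe_tip [(array([0.5766, 0.1061, 0.1023]), 0.54)]
scene pointer [(array([0.5028, 0.0879, 0.1108]), 0.83), (array([0.5385, 0.0707, 0.118 ]), 0.59)]
```

View pics/w7.png

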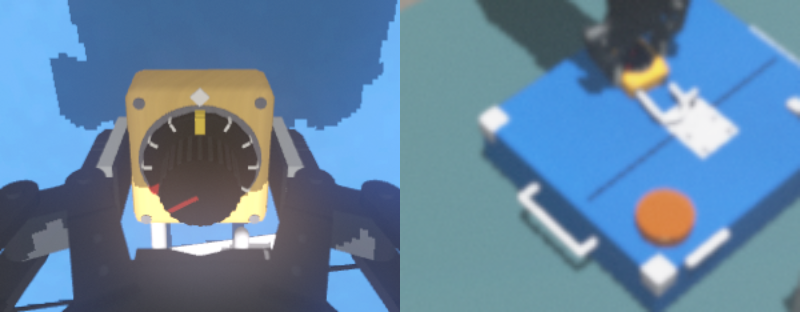

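The shackle is fully out: toe tip 15 mm ahead of the face, travel about 30 mm ending at a firm stop. I'll push forward about 43 mm, watching the force.

```bash
python3 -m inch '[-0.01,0,0,0,-0.01,0,0,0,-0.008,0,0,0,0,0,0,0]';  python3 -m inch '[-0.005,0,0,0,-0.005,0,0,0,0,0,0,0]'; python3 -m inch '[-0.005,0,0,0,0,0,0,0]'
python3 - <<'E'
from h import *
o,r=st(); print(ang(r[:,0]))
a=snapshot("wrist"); b=snapshot("side");
cv2.imwrite("pics/w8.png",np.hstack([cv2.resize(a[150:384,110:410],(400,312)),cv2.resize(b,(400,312))]))
snapshot("scene")
for c in ("wrist","scene","side"):
  for n in ("staple","lock_face","bow","toe_tip"):
    print(c,n,[(np.array(d["location"]),round(d["confidence"],2)) for d in pinpoint(n,c)[:2]])
E
```

```text
clock: 14.85
eef_pos: [0.558, 0.084, 0.0896]
tcp_rot: [0.024, 1.0, -0.0, -0.0]
contact_force: [-0.4, 0.2, -4.1]
width: 0.0542
clock: 15.22
eef_pos: [0.568, 0.0838, 0.0898]
tcp_rot: [0.024, 1.0, -0.0, 0.0]
contact_force: [-0.2, -0.7, -3.7]
width: 0.0542
clock: 15.48
eef_pos: [0.5728, 0.0836, 0.0897]
tcp_rot: [0.023, 1.0, -0.0, -0.0]
contact_force: [-0.2, -0.7, -4.8]
width: 0.0538
t 15.475 p [0.5728 0.0836 0.0897] x [-0.9989  0.0468  0.0002] y [ 0.0468  0.9989 -0.0001] F [-0.215  -0.7031 -4.751 ] M [0.0488 0.1507 0.0434] w 0.053846901236960856 q [-0.277   0.6358  0.0421  1.8369 -0.0403  0.6699  1.3124]
177.31478943519733
wrist staple [(array([0.6082, 0.1002, 0.1077]), 0.63)]
wrist lock_face []
wrist bow []
wrist toe_tip [(array([0.6168, 0.1023, 0.0987]), 0.85)]
scene staple [(array([0.606 , 0.1023, 0.1075]), 0.79)]
scene lock_face []
scene bow [(array([0.6637, 0.0777, 0.1024]), 0.46)]
scene toe_tip [(array([ 0.3974, -0.459 ,  0.0037]), 0.59), (array([0.6165, 0.102 , 0.0977]), 0.55)]
side staple [(array([0.6091, 0.1044, 0.109 ]), 0.93)]
side lock_face [(array([0.606 , 0.0854, 0.0991]), 0.64)]
side bow [(array([0.6655, 0.0795, 0.1006]), 0.52)]
side toe_tip [(array([0.6171, 0.0993, 0.0981]), 0.5)]
```

View pics/w8.png

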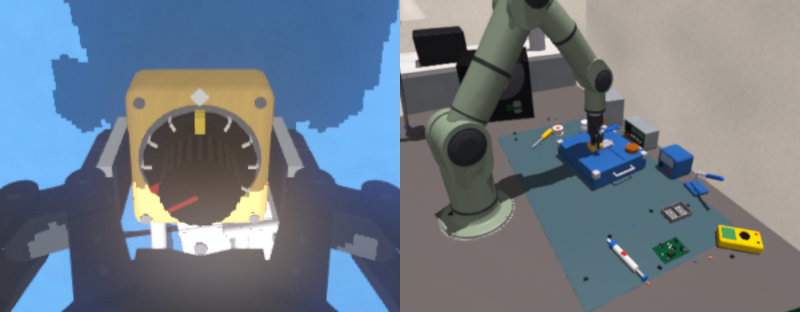

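The staple (x≈0.608) lies between the face (0.603) and the tip (0.617). I'll lift gently, checking the force.

```bash
python3 -m inch '[0,0,-0.003,0,0,0,-0.003,0,0,0,0,0]';  python3 -m inch '[0,0,-0.003,0,0,0,-0.003,0,0,0,0,0]'; python3 -m inch '[0,0,-0.005,0,0,0,-0.005,0,0,0,0,0]'
```

```text
clock: 16.6
eef_pos: [0.5728, 0.0837, 0.0962]
tcp_rot: [0.023, 1.0, 0.0, 0.0]
contact_force: [-0.4, -0.1, -4.6]
width: 0.0542
clock: 16.98
eef_pos: [0.5728, 0.0836, 0.1021]
tcp_rot: [0.024, 1.0, 0.0, 0.0]
contact_force: [-1.1, -0.6, -3.3]
width: 0.0544
clock: 17.35
eef_pos: [0.5729, 0.0837, 0.1123]
tcp_rot: [0.023, 1.0, 0.0, 0.0]
contact_force: [-0.3, 0.0, -3.6]
width: 0.0543
```

```bash
python3 -m inch '[0,0,-0.02,0,0,0,-0.04,0,0,0,-0.04,0,0,0,-0.03,0,0,0,-0.01,0]'; python3 -m inch '[0,0,0,0,0,0,0,0,0,0,0,0,0,0,0,0]'
python3 - <<'E'
from h import *
o,r=st()
a=snapshot("wrist"); b=snapshot("scene")
cv2.imwrite("pics/w9.png",np.hstack([cv2.resize(a[150:384,110:410],(400,312)),cv2.resize(b[110:270,170:375],(400,312))]))
for n in ("dial_top","pointer","bow","toe_tip","lock_face","flux_tin","cutters"):
    print(n,[(np.array(d["location"]),round(d["confidence"],2)) for d in pinpoint(n,"scene")[:2]])
E
```

```text
clock: 17.98
eef_pos: [0.5732, 0.0837, 0.2533]
tcp_rot: [0.023, 1.0, 0.0, 0.001]
contact_force: [0.3, -0.5, -4.8]
width: 0.0541
clock: 18.48
eef_pos: [0.5725, 0.0836, 0.2512]
tcp_rot: [0.023, 1.0, -0.0, -0.0]
contact_force: [-0.5, 1.1, -4.5]
width: 0.0543
t 18.475 p [0.5725 0.0836 0.2512] x [-0.9989  0.0469  0.0008] y [ 0.0469  0.9989 -0.0003] F [-0.5236  1.0856 -4.474 ] M [0.0479 0.0294 0.0044] w 0.054283248980431104 q [-0.2942  0.4277  0.0646  1.7062 -0.0316  1.0095  1.3054]
dial_top [(array([ 0.6984, -0.3802,  0.0003]), 0.55), (array([0.572 , 0.0852, 0.2984]), 0.5)]
pointer []
bow [(array([0.6978, 0.2064, 0.0822]), 0.67), (array([0.6639, 0.0771, 0.2604]), 0.49)]
toe_tip [(array([0.6167, 0.1015, 0.2613]), 0.47)]
lock_face [(array([0.6034, 0.0805, 0.2606]), 0.73), (array([0.553 , 0.0851, 0.2754]), 0.53)]
flux_tin [(array([ 0.722 , -0.0172,  0.0845]), 0.84), (array([0.5719, 0.087 , 0.2963]), 0.62)]
cutters [(array([0.6993, 0.2088, 0.0832]), 0.6)]
```

View pics/w9.png

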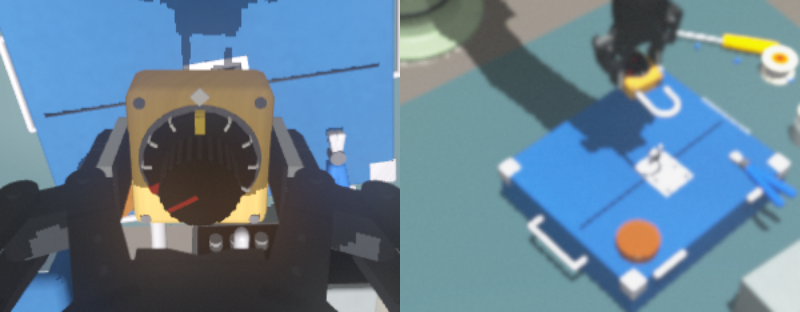

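The lock hangs level and open about 160 mm above the chest. The tin and cutters haven't moved.

```bash
python3 -c "
from bench import manip; print(manip.job_done())"
```

```text
the job is handed in; nothing more can be done
None
```

The padlock is unlocked and off the staple. I handed the job in at about 18.5 s with the gripper holding it open, dial up, above the chest.

- **Dial:** I turned it clockwise about 59° to red, released it, and measured red 2–4° from the pointer, within the 0.2 rad (about 11°) allowed. I then turned it anticlockwise about 118°; the next picture showed yellow exactly at the pointer.
- **Opening:** I gripped the body and pulled it about 30 mm until it met a firm stop, with wrist force peaking at about 50 N. The pictures showed the toe tip about 15 mm in front of the body. I then pushed forward about 42 mm and lifted it off the staple with no extra force.
- **Last checks:** The lock is level, with its underside about 160 mm above the chest top. The tool carries a steady 4.5 N, which fits the lock's weight. The flux tin and cutters were found within about 3 mm of where they started, inside the network's error. I did not measure the things on the bench again, but the arm did not go near them.
- **Disagreements:** Before I released the knob at red, two angle readings differed by about 8° (5° short against 3° past). The networks also gave a few stray low-confidence hits for the bow, toe tip and dial, which I ignored.

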